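# Dock the loaded tray over the retaining sill

### The arm

A 6-joint arm with a two-finger parallel gripper is mounted at the origin on a cart in front of the work surface, level with it; the furniture and walls round the work are solid. World frame = base frame: x ahead of the robot, y to its left, z up, the work surface at z = 0. Lengths are in mm, angles in rad, forces in N, time in s.
With the tool pointing down it reaches from about 350 to 875 mm from the base axis. Payload 4.2 kg.
Tool frame: the origin (TCP) lies midway between the tips of the shut fingers; the grasp point (between the pads) lies 19 mm behind it (arm.grip_depth is the distance from the TCP to the grasp point, in mm); z points along the fingers, x is the direction in which the jaws open and shut, and the axes are right-handed (so a half turn about z gives the same grasp; the last joint's range is limited). The gripper opens to 85 mm and grips with 20 to 120 N. Pads are 22 mm wide; open, the fingers measure 114 mm over their backs; the gripper's body (76 mm by 85 mm) begins 54 mm behind the grasp point. The pads swing forward as they close: fully open they stand 13 mm farther back than shut.
Start: joints at [-1.016, 0.385, 0.008, 0, -1.194, -0.259], TCP at [182.207, -597.829, 231.312] pointing down, gripper open.
Joint ranges: [-3.14, 3.14], [-1.21, 2.06], [-1.07, 1.41], [-3.16, 2.05], [-2.99, -0.16], [-3.1, 3.1]. Speed limits (rad/s): [2.79, 2.79, 3.14, 3.14, 3.14, 3.14].

### API

Orientations are given as a unit quaternion [x, y, z, w].
In Python, from bench import arm, eyes, find_in, silhouettes gives the robot as it stands. The module is installed in compiled form; this text tells all that it offers.
- The arm moves only by the tool play_rows, never from a script. Its arguments are lists of equal length, an entry for each row: "offset": the shift along the world's x, y, z in mm, a list of three; "turn": the turn about the world's z in rad. In form: {"offset": [[x, y, z], ...], "turn": [turn, ...]}. A call has 1 to 12 rows; each row shifts and turns the pose as measured when the row begins; what a row does not reach is not made up. A row lasts 1/10 s, in which the tool goes at most 50 mm and 8.59 degrees, less where a joint would pass 70% of its speed; a pose out of reach is approached as far as the arm can. A call is refused whole if a number of a shift passes 50 or a number of a turn 0.15, either way. A call with a gripper value outside its range is refused whole. "grip" is the gripper's target within -1 to 1 (fully open at 1, half-way at 0, shut at -1), set as the call begins (left out, the last holds). The fingers move at their own pace and stop on an object; the grip force is fixed at half the most. Time passes only in rows, so rows that do not move let the fingers close. It gives the time, the measured TCP pose, the force and the opening at its end, in the units of the state.
- arm.read_state(): the state, without advancing time (a new reading comes with each control period).
- eyes.get_image(name): name is "scene" or "top" or "wrist"; returns (picture, depth): 384x512x3 uint8, red, green, blue; 384x512 float32, mm along the optical axis (not along the pixel's ray), 0 where there is no reading.
- eyes.camera_params(name): a dict with "camera_matrix" (3x3 intrinsics, pixels), "camera_from_world" (4x4, takes a point from world to camera coordinates). Camera axes: x right, y down, z forward; pixel columns grow to the right and rows downward; lengths in mm; the calibration is good to about 2 mm. The wrist camera is an equidistant fisheye: a pixel r from the principal point sees the ray r / f radians off the axis. A picture is of the moment at which its call begins: read the wrist's pose just before it. camera_params takes no time and is no camera call; for the wrist camera it gives the pose at the moment of the call.
- arm.job_done(): hands the job in, once; it reports no verdict.
Trained networks look in the newest picture that a camera, given by its name, has taken for a name from the list of things; names that differ only in an ending like _2 or _b are one class to them, and where a whole thing is asked for, a point or a joint stands for the part that bears it (a point fixed in the world has none). Each returns a list of dicts, best first, with "score" (0 to 1); they miss things now and then, are a little off and sometimes report something else, mostly with a low value. They report only what shows in the picture. A call takes as long as a camera call. They do not tell look-alikes from the thing itself.
- find_in(camera, query): "bbox" ([centre column, centre row, width, height] in pixels, round what is visible of it).
- silhouettes(camera, query): "mask" (384x512 bool, what is visible of it) and "bbox" ([centre column, centre row, width, height] in pixels, round what is visible of it).
The state is a dict: "clock": time; "joints": joint angles; "joint_vel": joint speeds; "joint_efforts": joint torques, N m; "position": TCP position; "ee_rot": TCP orientation; "contact_force": force on the tool from outside, world axes, zero at the start; "wrist_torque": the same for the moment, N m; "gripper_width": finger opening in mm.
Only numpy, scipy, OpenCV 4.12 (cv2) and the standard library are available. Lean on these libraries where they do the work, as an engineer would, in place of code of your own. Each camera call takes 0.05 s, during which the arm holds its last target. There are 200 camera calls.

### The job

Slide the loaded wooden tray into its metal dock without ever carrying it: take it by its bar handle and raise just that leading end onto the dock's sill, with the rear end still on the bench, then push it from behind over the sill until it drops flat into the dock. Finish by pressing it lightly against the rubber buffer, so that you feel firm contact, without ramming it; then let go and stand clear. Keep the polishing bar and the pot in the tray, do not tip it steeply, and leave everything else on the bench where it stands.

Things in the scene. Friction and masses are not known exactly. Their poses are not given: they have to be found in the camera images.
- tray: open wooden tray 150 (x) x 120 (y) x 45 mm high, walls 6 mm, about 0.6 kg loaded (varies by a quarter). Origin: centre of the underside; +x points to the leading end (with the handle), z up. It starts flat on the bench in front of the sill, 20 to 65 mm short of it, up to 15 mm sideways and 0.12 rad askew.
- handle (a point): middle of the tray's bar handle: a level round steel bar, 12 mm diameter, along the tray's y above its leading wall, 66 mm free between two posts, centre 68 mm above the tray's underside and 72 mm ahead of its origin; 15 mm are free between it and the 12 mm thick top of the wall. Pinch it along the tray's x; being round, it can pivot in the grip.
- tray_front (a point): middle of the lower leading edge of the tray (75 mm ahead of the tray's origin, at its underside); axes as the tray
- tray_rear (a point): middle of the lower rear edge of the tray (75 mm behind the tray's origin, at its underside). The rear wall is plain, 120 mm wide, 45 mm high: push here. Friction of the pushing fingers may hold the rear up after it has passed the sill; ease off for a moment and it drops.
- dock: fixed metal dock. Origin: on the bench, in the middle of the sill's outer (entry) face; +x is the way the tray goes in, z up. Behind the sill a flat floor 3 mm above the bench runs to x = 196 mm. Two side rails, tops 20 mm above the bench, leave 132 mm clear width, with ends flared outward at the sill. The tray belongs flat on this floor behind the sill.
- sill (a point): middle of the top of the dock's sill, a square-edged steel bar 12 mm high above the bench, from dock x = 0 to 16 mm (this point is at x = 8 mm), over the whole 156 mm width; axes as the dock
- stop: fixed upright, 60 mm wide, 42 mm high, at the dock's far end; origin at the foot of its near face, dock x = 196 mm. It carries a screw with a rubber buffer, 20 mm diameter, 26 mm above the bench, facing the sill. The screw's setting varies and is not measured: the buffer face is 13 to 23 mm in front of the upright. Find it by feel: 5 to 15 N beyond the tray's drag is right, over 25 N too much.
- polish_bar: green polishing bar 38 x 100 x 32 mm lying loose across the tray, in its rear half; origin at the centre of its underside
- wax_pot: round lidded pot, 65 mm diameter, 29 mm high, standing loose in the tray between bar and handle; origin at the centre of its underside
- oil_bottle: bystander: small dropper bottle, 33 mm diameter, 102 mm high, standing beyond the work; origin at the centre of its underside
- flux_jar: bystander: round glass jar with lid, 60 mm diameter, 66 mm high; origin at the centre of its underside
- charcoal: bystander: black block 57 x 100 x 33 mm on the bench; origin at the centre of its underside
Mind the look-alikes: they are no part of the job. Leave any green, purple or turquoise look-alike of the wax_pot alone.

How it is judged (in metres and radians):
On the way, in this order (a step that is already met when the one before it is completed fails the run):
1. the leading edge of the tray is raised over the sill (at least 18 mm past its entry face, higher than the sill) while the rear edge is still on the bench in front of the sill (x of tray_front in the frame of dock above 0.018 m and z of tray_front in the frame of dock above 0.01 m and height (world z) of tray_rear below 0.008 m and x of tray_rear in the frame of dock below -0.03 m), for 0.2 s.
2. the tray lies flat in the dock behind the sill and presses on the buffer with more than 4 N for 0.2 s (x of tray_rear in the frame of dock between 0.0165 and 0.037 m and z of each of tray_rear, tray_front in the frame of dock below 0.007 m and angle between tray's own z axis and vertical below 0.04 rad and y of tray in the frame of dock between -0.015 and 0.015 m and angle between the x axis of tray and the x axis of dock, either way round below 0.15 rad and contact force between tray and stop above 4 N), for 0.2 s.
At the end, for the whole second after the job is handed in: The tray is at rest, flat in the dock (0.04 rad, both lower edges under 7 mm above the bench), its rear edge 0.5 to 21 mm past the sill's inner face, aligned within 0.15 rad and 15 mm sideways; the polishing bar and the pot lie in the tray (x of tray_rear in the frame of dock between 0.0165 and 0.037 m and z of each of tray_rear, tray_front in the frame of dock below 0.007 m and angle between tray's own z axis and vertical below 0.04 rad and y of tray in the frame of dock between -0.015 and 0.015 m and angle between the x axis of tray and the x axis of dock, either way round below 0.15 rad and z of polish_bar in the frame of tray between -0.005 and 0.025 m and x of polish_bar in the frame of tray between -0.07 and 0.07 m and y of polish_bar in the frame of tray between -0.055 and 0.055 m and z of wax_pot in the frame of tray between -0.005 and 0.025 m and x of wax_pot in the frame of tray between -0.07 and 0.07 m and y of wax_pot in the frame of tray between -0.055 and 0.055 m and linear speed of tray below 0.01 m/s); the robot touches nothing.
It fails at once if the tray is pressed or rammed on the buffer with more than 25 N (contact force between tray and stop above 25 N).
It fails at once if the tray is carried: both its lower edges more than 20 mm above the bench (height (world z) of each of tray_front, tray_rear above 0.02 m).
It fails at once if the tray is tipped by more than 0.35 rad (angle between tray's own z axis and vertical above 0.35 rad).
It fails at once if a bystander (dropper bottle, jar, charcoal-black block) is moved by more than 20 mm or tipped over (distance of any of oil_bottle, flux_jar, charcoal from where it was at the start of the episode above 0.02 m or angle between any of oil_bottle, flux_jar, charcoal's own z axis and vertical above 0.3 rad).
It also fails if it takes over 67 s, if anything falls off the work surface, if the arm or the gripper's body presses on something with over 40 N, if the wrist force passes 120 N, or if a joint passes its speed limit or range.

## Working session

There is one attempt and no reset: what is moved stays moved. The work goes in short steps, Python scripts to look and compute and a tool call to move; the robot and the scene stay as the last step left them, time stands still between calls to the robot, and variables do not carry over. Pictures are saved under pics/ and viewed, on a budget of 10 in all, crops included, one or two more only if the job needs it, and the job is handed in when it is done.

Besides the shell and the picture viewer there is one more tool, called after ">>>" in YAML: its name, and indented under it one key for each argument. play_rows: Moves the arm, as the interface text tells. Its arguments: {"type":"object","properties":{"offset":{"type":"array","items":{"type":"array","items":{"type":"number"}}},"turn":{"type":"array","items":{"type":"number"}},"grip":{"type":"number"}},"required":["offset","turn"]}

```bash
mkdir -p pics; cat > h.py <<'E'
import numpy as np, cv2
from bench import arm, eyes, find_in, silhouettes
def world(cam,d,p):
    """world points of all pixels (pinhole)"""
    K=p["camera_matrix"];T=np.linalg.inv(p["camera_from_world"])
    v,u=np.mgrid[:384,:512]
    X=np.stack([(u-K[0][2])/K[0][0]*d,(v-K[1][2])/K[1][1]*d,d,np.ones_like(d)],-1)
    return (X@np.array(T).T)[...,:3]
E
python3 - <<'E'
from h import *
ims=[]
for c in("scene","top"):
    im,d=eyes.get_image(c);p=eyes.camera_params(c);W=world(c,d,p)
    np.savez(f"{c}.npz",im=im,d=d,W=W)
    print(c,np.linalg.inv(p["camera_from_world"])[:3,3].round())
    cv2.imwrite(f"pics/{c}.png",im[...,::-1])
    for q in("tray","handle","dock","stop","polish_bar","wax_pot","oil_bottle","flux_jar","charcoal"):
        for r in silhouettes(c,q)[:3]:
            m=r["mask"]&(d>0);P=W[m]
            if len(P): print(q,round(r["score"],2),np.round(r["bbox"]),"med",np.median(P,0).round(),"lo",np.percentile(P,3,0).round(),"hi",np.percentile(P,97,0).round())
print(arm.read_state())
E
```

```text
scene [-107.  695.  619.]
tray 0.59 [279. 212.  66.  44.] med [464. -91.  32.] lo [ 415. -208.    0.] hi [543. -56.  72.]
handle 0.83 [281. 213.  66.  40.] med [457. -77.  32.] lo [ 415. -203.    2.] hi [537. -55.  72.]
handle 0.75 [225. 250.  92.  58.] med [483. 107.   5.] lo [410.   6.   1.] hi [558. 201.  36.]
dock 0.59 [225. 251.  90.  58.] med [483. 106.   5.] lo [410.   2.   1.] hi [562. 201.  35.]
dock 0.24 [197. 264.  42.  27.] med [484. 200.  24.] lo [423. 175.   5.] hi [551. 207.  43.]
stop 0.92 [198. 263.  39.  31.] med [480. 200.  21.] lo [420. 174.   3.] hi [544. 207.  43.]
stop 0.57 [281. 212.  58.  48.] med [459. -81.  33.] lo [ 415. -207.    4.] hi [537. -55.  72.]
polish_bar 0.82 [290. 205.  29.  22.] med [ 472. -169.   37.] lo [ 431. -204.   14.] hi [ 524. -158.   40.]
polish_bar 0.58 [279. 214.  59.  49.] med [458. -71.  32.] lo [ 415. -206.    4.] hi [537. -55.  72.]
wax_pot 0.79 [258. 195.  21.  15.] med [ 604. -176.   28.] lo [ 582. -209.    7.] hi [ 636. -159.   32.]
wax_pot 0.74 [346. 220.  20.  17.] med [ 311. -242.   29.] lo [ 286. -272.   12.] hi [ 343. -22
[... 1944 characters left out ...]
clock': 1.0, 'joints': array([-1.01638622e+00,  3.84682197e-01,  7.88820216e-03, -4.02752504e-06,
       -1.19398744e+00, -2.58564879e-01]), 'joint_vel': array([-0.00124174,  0.00034659,  0.00125502, -0.00196538, -0.00012407,
        0.00121013]), 'joint_efforts': array([-4.12445270e-04, -3.92099619e+01,  1.88620895e+01,  4.19072673e+00,
       -3.29272452e-04, -1.96721167e-06]), 'position': array([ 182.21415942, -597.82364656,  231.31760729]), 'ee_rot': array([ 5.95169284e-01,  8.03600350e-01, -1.01512057e-06,  7.61162512e-06]), 'contact_force': array([ 0.28937927,  0.24450261, -0.1419909 ]), 'wrist_torque': array([ 0.02822321, -0.02649959,  0.02782167]), 'gripper_width': 85.29301884392184}
```

View pics/top.png

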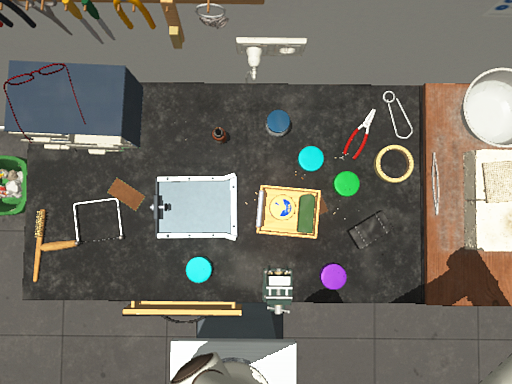

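View pics/scene.png

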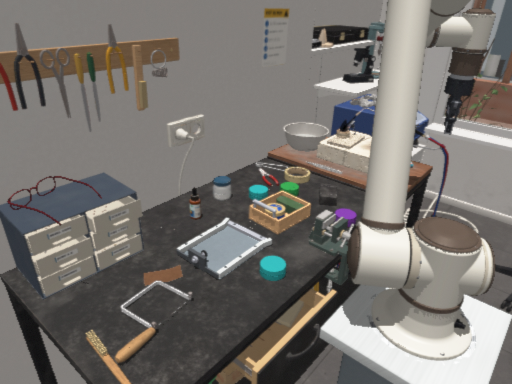

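The tray is at about (288,212) in the top view, with its handle on the left side (+y). The dock is at (197,207), so the way in is +y. The pot in the tray has a white and blue lid at (283,207), and the green bar is at (309,213). The pot look-alikes are turquoise (311,158) and (199,269), green (346,183) and purple (333,276). The other handled thing is the saw frame at (100,220). I choose the tray, and now measure it.

```bash
cat > meas.py <<'E'
from h import *
def rect(P): 
    (c,s,a)=cv2.minAreaRect(P[:,:2].astype(np.float32)); return np.round(c,1),np.round(s,1),round(a,2)
for c in("top","scene"):
    W=np.load(c+".npz")["W"].reshape(-1,3)
    R=lambda x0,x1,y0,y1,z0,z1:W[(W[:,0]>x0)&(W[:,0]<x1)&(W[:,1]>y0)&(W[:,1]<y1)&(W[:,2]>z0)&(W[:,2]<z1)]
    t=R(400,560,-225,-45,36,90);print(c,"tray z>36",rect(t))
    h=R(400,560,-100,-40,60,90);print("handle",len(h),h.mean(0).round(1),rect(h),h.max(0).round(1))
    if len(h)>5:
        print(" handle line dy/dx",np.polyfit(h[:,0],h[:,1],1))
    s=R(395,580,-12,30,8,17);print("sill z",len(s),np.percentile(s,[3,50,97],axis=0).round(1).tolist())
    for x in range(430,550,20):
        b=s[abs(s[:,0]-x)<10]
        if len(b):print("  ",x,b[:,1].min().round(1),b[:,1].max().round(1),end=";")
    for n,a,b in(("railA",395,440),("railB",530,585)):
        r=R(a,b,30,170,15,28);
        if len(r):print("\n",n,len(r),np.median(r,0).round(1),"dx/dy",np.polyfit(r[:,1],r[:,0],1).round(4))
    u=R(440,540,165,215,30,50);print("upright",u.min(0).round(1),u.max(0).round(1))
    v=R(200,400,-170,-60,10,300);print("vise",np.percentile(v,[1,99],axis=0).round().tolist() if len(v) else None)
E
python3 meas.py
```

```text
top tray z>36 (array([ 480.5, -133. ]), array([152.9, 119.9]), 85.54)
handle 178 [485.6 -62.7  73.8] (array([486.4, -62.8]), array([11.9, 88.2]), 85.39) [530.1 -55.3  82.7]
 handle line dy/dx [ -0.07410567 -26.71173613]
sill z 379 [[422.6, -5.2, 8.4], [486.2, 4.0, 12.9], [561.9, 21.7, 16.6]]
   430 -5.6 29.8;   450 -5.4 15.3;   470 -5.0 28.4;   490 -4.8 21.2;   510 -4.5 23.9;   530 -1.7 14.0;
 railA 256 [417.4 102.9  21. ] dx/dy [-3.380000e-02  4.210977e+02]

 railB 271 [561.2 100.3  20.7] dx/dy [-1.360000e-02  5.625687e+02]
upright [458.7 169.9  30.5] [516.  210.   46.9]
vise [[233.0, -146.0, 10.0], [341.0, -75.0, 93.0]]
scene tray z>36 (array([ 478.9, -133.7]), array([157.9, 125.9]), 85.11)
handle 105 [480.6 -60.   70.6] (array([483.8, -60.3]), array([11.1, 87.5]), 86.47) [527.4 -52.1  75.8]
 handle line dy/dx [ -0.06488937 -28.76548922]
sill z 215 [[407.0, -4.9, 8.6], [487.6, 6.2, 11.8], [562.2, 23.7, 15.1]]
   430 -4.9 11.1;   450 -5.8 11.8;   470 -5.2 12.3;   490 -6.3 12.0;   510 -5.7 13.3;   530 -6.4 12.3;
 railA 195 [414.2 106.4  19.5] dx/dy [-1.650000e-02  4.165934e+02]

 railB 159 [558.  105.2  19.5] dx/dy [-3.02000e-02  5.61784e+02]
upright [456.3 170.6  30.2] [516.3 208.9  43.8]
vise [[234.0, -139.0, 10.0], [336.0, -74.0, 90.0]]
```

Estimates: handle at about (485.5,-61.5,69) with heading π/2-0.073. The sill's entry face is at y≈-5 on centreline x≈490, and the dock heading is π/2+0.02. The vise beside the tray is 93 mm high and reaches x=341. I'll move above the handle first.

>>> play_rows:
  offset:
    - [23,41,0]
    - [23,41,0]
    - [23,41,0]
    - [23,41,0]
    - [23,41,0]
    - [23,41,0]
    - [23,41,0]
    - [23,41,0]
    - [23,41,0]
    - [23,41,0]
    - [23,41,0]
    - [23,41,0]
  turn: [-0.03,-0.03,-0.03,-0.03,-0.03,-0.03,-0.03,-0.03,-0.03,-0.03,-0.03,-0.03]
  grip: 0.1

```text
clock: 2.2
position: [462.8, -91.1, 232.7]
ee_rot: [0.738, 0.675, 0.001, 0.003]
contact_force: [0.7, -0.4, -0.1]
gripper_width: 46.9
```

>>> play_rows:
  offset:
    - [11,15,-20]
    - [11,15,-25]
    - [0,0,-20]
    - [0,0,0]
  turn: [0.01,0.01,0,0]

```text
clock: 2.6
position: [489.7, -53.7, 167.7]
ee_rot: [0.727, 0.686, 0.004, 0.006]
contact_force: [-0.5, 0.7, 0.4]
gripper_width: 46.9
```

```bash
cat > wr.py <<'E'
from h import *
def wwrist():
    im,d=eyes.get_image("wrist");p=eyes.camera_params("wrist")
    K=np.array(p["camera_matrix"]);T=np.linalg.inv(p["camera_from_world"])
    v,u=np.mgrid[:384,:512];a=(u-K[0,2])/K[0,0];b=(v-K[1,2])/K[1,1];r=np.hypot(a,b)+1e-9
    X=np.stack([a/r*np.tan(r)*d,b/r*np.tan(r)*d,d,np.ones_like(d)],-1)@T.T
    return im,d,X[...,:3]
E
python3 - <<'E'
from wr import *
s=arm.read_state();print(s["position"].round(1),s["ee_rot"].round(3),s["gripper_width"])
im,d,W=wwrist();cv2.imwrite("pics/w1.png",im[...,::-1])
P=W.reshape(-1,3)
m=(P[:,2]>58)&(P[:,2]<85)&(P[:,1]>-100)&(P[:,1]<-35)&(P[:,0]>430)&(P[:,0]<540)&(d.ravel()>0)
h=P[m];print(len(h))
if len(h):print(np.percentile(h,[3,50,97],axis=0).round(1).tolist(),np.polyfit(h[:,0],h[:,1],1).round(3), cv2.minAreaRect(h[:,:2].astype(np.float32)))
E
```

```text
[489.7 -53.7 167.7] [0.727 0.686 0.004 0.006] 46.89807564277363
1335
[[444.1, -68.3, 69.9], [481.2, -61.3, 73.5], [524.8, -54.8, 75.3]] [ -0.076 -24.908] ((485.270751953125, -61.903053283691406), (12.296192169189453, 88.1989517211914), 85.63892364501953)
```

View pics/w1.png

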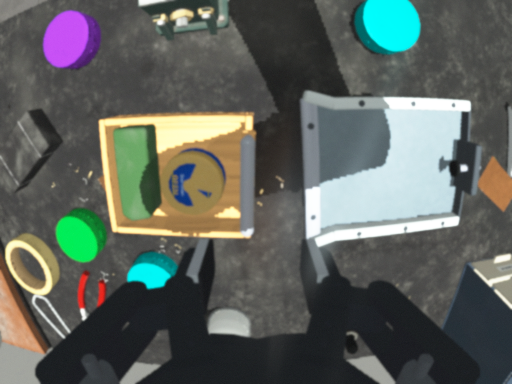

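The close crop shows the handle at (248,185) on the tray's sill-side end. Beside it are the blue and yellow lidded pot (194,180) and the green bar (135,172) inside the tray. The wrist depth puts the handle at (485,-61.7) with its top at z≈74, which agrees with the other views. Descending.

>>> play_rows:
  offset:
    - [-4,-7,-25]
    - [0,0,-35]
    - [0,0,-20]
    - [0,0,0]
  turn: [-0.015,0,0,0]

```text
clock: 3.05
position: [491.5, -62.1, 94.1]
ee_rot: [0.733, 0.68, 0.011, 0.012]
contact_force: [-0.6, 0.4, -0.2]
gripper_width: 46.8
```

>>> play_rows:
  offset:
    - [-5,0,-20]
    - [-2,0,-14]
    - [0,0,-7]
    - [0,0,0]
  turn: [0,0,0,0]

```text
clock: 3.45
position: [490.3, -62.8, 59.6]
ee_rot: [0.733, 0.68, 0.017, 0.016]
contact_force: [-0.5, 0.5, 1.0]
gripper_width: 47.1
```

>>> play_rows:
  offset:
    - [-3,0,-5]
    - [-2,0,-4]
    - [0,0,0]
  turn: [0,0,0]

```text
clock: 3.75
position: [487.5, -62.6, 53.1]
ee_rot: [0.733, 0.68, 0.019, 0.018]
contact_force: [-0.7, -0.5, 1.4]
gripper_width: 46.9
```

>>> play_rows:
  offset:
    - [0,0,0]
    - [0,0,0]
    - [0,0,0]
    - [0,0,0]
    - [0,0,0]
  turn: [0,0,0,0,0]
  grip: -1

```text
clock: 4.25
position: [488.0, -62.6, 53.9]
ee_rot: [0.732, 0.68, 0.02, 0.018]
contact_force: [-0.1, 0.5, 0.9]
gripper_width: 9.9
```

>>> play_rows:
  offset:
    - [0,0,0]
    - [0,0,0]
    - [0,0,3]
    - [0,0,4]
    - [0,0,0]
  turn: [0,0,0,0,0]

```text
clock: 4.75
position: [486.3, -62.6, 59.9]
ee_rot: [0.733, 0.68, 0.018, 0.017]
contact_force: [0.3, 2.2, -2.9]
gripper_width: 9.9
```

>>> play_rows:
  offset:
    - [0,0,6]
    - [0,0,7]
    - [0,0,7]
    - [0,0,0]
  turn: [0,0,0,0]

```text
clock: 5.15
position: [485.0, -62.5, 80.7]
ee_rot: [0.733, 0.679, 0.018, 0.016]
contact_force: [0.4, 0.2, -4.7]
gripper_width: 9.6
```

>>> play_rows:
  offset:
    - [0,10,0]
    - [0,10,0]
    - [0,10,0]
    - [1,10,0]
    - [1,10,0]
    - [1,8,0]
    - [0,0,0]
  turn: [0.015,0.015,0.015,0.015,0.015,0.015,0]

```text
clock: 5.85
position: [487.8, 1.7, 80.4]
ee_rot: [0.699, 0.715, 0.018, 0.015]
contact_force: [-0.5, 0.3, -5.6]
gripper_width: 9.7
```

```bash
cat > look.py <<'E'
import sys
from h import *
n=sys.argv[1]
for c in("top","scene"):
    im,d=eyes.get_image(c);W=world(c,d,eyes.camera_params(c));np.savez(f"{n}_{c}.npz",im=im,d=d,W=W)
    a=im[150:270,130:330] if c=="top" else im[170:290,150:350]
    cv2.imwrite(f"{n}_{c}.png",cv2.resize(a,None,fx=2,fy=2,interpolation=cv2.INTER_CUBIC)[...,::-1])
A=[cv2.imread(f"{n}_{c}.png") for c in("top","scene")]
cv2.imwrite(f"pics/{n}.png",np.vstack(A));print(arm.read_state()["position"].round(1))
E
python3 look.py a1
```

```text
[487.3   0.8  80.2]
```

View pics/a1.png

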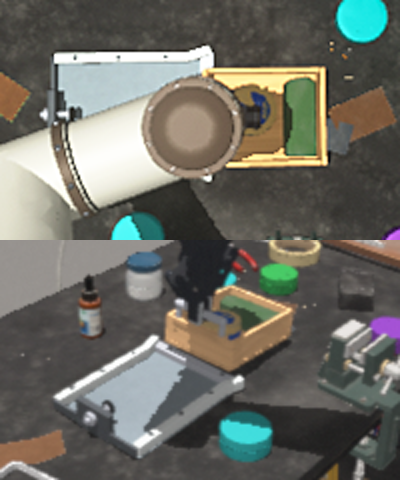

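The pictures show the tray gripped and tilted, with its front just at the sill, pot and bar inside, and aligned with the dock. I'll drag it on over the sill.

>>> play_rows:
  offset:
    - [1,8,0]
    - [1,8,0]
    - [0,8,0]
    - [0,8,0]
    - [0,0,0]
    - [0,0,0]
    - [0,0,0]
  turn: [0,0,0,0,0,0,0]

```text
clock: 6.65
position: [489.2, 35.1, 80.1]
ee_rot: [0.7, 0.714, 0.018, 0.015]
contact_force: [0.9, -0.3, -5.7]
gripper_width: 9.6
```

```bash
cat > tr.py <<'E'
import sys
from h import *
for c in("top","scene"):
    W=np.load(f"{sys.argv[1]}_{c}.npz")["W"].reshape(-1,3)
    # rear wall: points z 15..47 in the most -y 12 mm
    m=(W[:,0]>415)&(W[:,0]<560)&(W[:,1]>-160)&(W[:,1]<60)&(W[:,2]>20)&(W[:,2]<62);P=W[m]
    for x in(440,460,480,500,520,535):
        b=P[abs(P[:,0]-x)<6]
        if len(b):j=b[:,1].argmin();print(c,x,"rear",b[j].round(1))
    e=P[(P[:,1]<-20)];print(c,"x range",np.percentile(e[:,0],[1,99]).round(1))
E
python3 look.py a2; python3 tr.py a2
```

```text
[489.2  34.9  80.1]
top 440 rear [ 435.5 -109.7   58. ]
top 460 rear [ 459.9 -109.4   59.1]
top 480 rear [ 477.  -109.1   61.2]
top 500 rear [ 499.1 -109.1   57.5]
top 520 rear [ 516.2 -108.8   60.9]
top 535 rear [ 538.5 -108.8   56.9]
top x range [434.2 545.2]
scene 440 rear [ 442.6 -108.    61.8]
scene 460 rear [ 459.4 -111.1   60.6]
scene 480 rear [ 483.8 -108.8   58.8]
scene 500 rear [ 499.1 -108.8   59.8]
scene 520 rear [ 525.5 -107.7   60.6]
scene 535 rear [ 535.6 -110.4   59.1]
scene x range [425.9 544.5]
```

The rear wall top reads z≈59 and the wrist carries about 5.7 N. The bar isn't pivoting in the grip, so the rear hangs about 13 mm up. I'll lower it gently so the rear settles on the bench and the underside on the sill.

>>> play_rows:
  offset:
    - [0,0,-3]
    - [0,0,-3]
    - [0,0,-3]
    - [0,0,-2]
    - [0,0,0]
    - [0,0,0]
  turn: [0,0,0,0,0,0]

```text
clock: 7.35
position: [489.5, 34.4, 68.5]
ee_rot: [0.7, 0.713, 0.018, 0.015]
contact_force: [-0.1, 0.6, -3.6]
gripper_width: 9.6
```

```bash
python3 look.py a3; python3 tr.py a3
```

```text
[489.4  34.4  68.5]
top 440 rear [ 440.1 -110.1   49.6]
top 460 rear [ 454.9 -110.    49.3]
top 480 rear [ 482.  -109.9   46.9]
top 500 rear [ 499.3 -109.6   49.1]
top 520 rear [ 521.6 -109.4   50.1]
top 535 rear [ 539.  -109.3   48.5]
top x range [429.8 548.4]
scene 440 rear [ 443.7 -111.7   42.7]
scene 460 rear [ 458.4 -110.7   50.9]
scene 480 rear [ 476.6 -110.    50.9]
scene 500 rear [ 495.8 -110.6   46.5]
scene 520 rear [ 514.1 -108.8   50.5]
scene 535 rear [ 534.  -114.    47.8]
scene x range [426.7 544.3]
```

The rear is down on the bench now (wall top ≈47, wrist load halved) and the front is about 15 mm up and well past the sill. I'll lower to rest and let go.

>>> play_rows:
  offset:
    - [0,0,-2]
    - [0,0,-2]
    - [0,0,0]
    - [0,0,0]
  turn: [0,0,0,0]

```text
clock: 7.85
position: [490.6, 35.8, 67.8]
ee_rot: [0.7, 0.714, 0.02, 0.015]
contact_force: [-0.2, -0.2, -4.5]
gripper_width: 9.9
```

>>> play_rows:
  offset:
    - [0,0,0]
    - [0,0,0]
    - [0,0,0]
    - [0,0,0]
    - [0,0,15]
    - [0,0,25]
    - [0,0,40]
    - [0,0,0]
  turn: [0,0,0,0,0,0,0,0]
  grip: 0.1

```text
clock: 8.65
position: [493.3, 35.6, 151.3]
ee_rot: [0.699, 0.715, 0.021, 0.017]
contact_force: [0.8, 0.4, 0.0]
gripper_width: 47.1
```

>>> play_rows:
  offset:
    - [0,-20,0]
    - [0,-20,0]
    - [0,-20,0]
    - [0,-20,0]
    - [0,-20,0]
    - [0,-20,0]
    - [0,-20,0]
    - [0,-20,0]
    - [0,-15,0]
    - [0,0,0]
    - [0,0,0]
    - [0,0,0]
  turn: [0.14,0.14,0.14,0.14,0.14,0.14,0.14,0.14,0.14,0.14,0.14,0]
  grip: 0.4

```text
clock: 9.85
position: [493.3, -146.1, 149.0]
ee_rot: [-0.028, 0.999, 0.029, -0.004]
contact_force: [0.6, -0.3, -0.6]
gripper_width: 59.6
```

```bash
python3 look.py a4; python3 tr.py a4
```

```text
[ 493.1 -145.8  149.1]
top 440 rear [ 444.9 -113.    41.5]
top 460 rear [ 454.8 -107.7   47. ]
top x range [432.1 454.6]
scene 440 rear [ 438.1 -113.9   44. ]
scene 460 rear [ 462.7 -112.1   45.2]
scene 480 rear [ 474.  -112.3   44. ]
scene 500 rear [ 501.6 -113.2   43.1]
scene 520 rear [ 516.8 -112.5   44.5]
scene 535 rear [ 538.  -109.3   44.6]
scene x range [427.8 547.3]
```

View pics/a4.png

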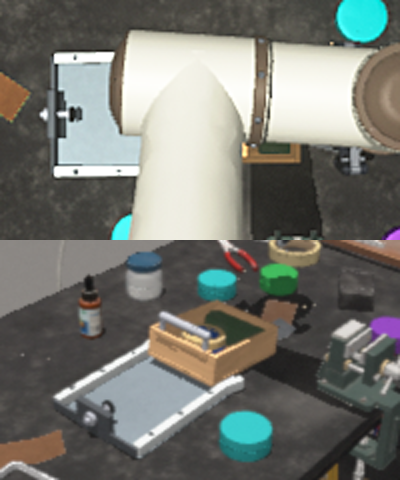

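The tray now rests on the sill with its rear on the bench at y≈-112, and bar and pot are inside. I'll come down behind it.

>>> play_rows:
  offset:
    - [-2,0,-25]
    - [-2,0,-30]
    - [-2,0,-30]
    - [-2,0,-20]
    - [-1,0,-12]
    - [0,0,-5]
    - [0,0,0]
  turn: [-0.03,0,0,0,0,0,0]

```text
clock: 10.65
position: [485.0, -144.6, 24.5]
ee_rot: [-0.004, 1.0, 0.029, -0.0]
contact_force: [-0.9, 0.9, -0.7]
gripper_width: 59.5
```

>>> play_rows:
  offset:
    - [1,6,-1]
    - [1,6,-1]
    - [1,6,0]
    - [1,5,0]
    - [0,5,0]
    - [0,5,0]
    - [0,5,0]
    - [0,5,0]
  turn: [0,0,0,0,0,0,0,0]

```text
clock: 11.45
position: [491.7, -99.7, 25.9]
ee_rot: [-0.004, 1.0, 0.028, 0.003]
contact_force: [0.1, -5.3, 1.2]
gripper_width: 59.8
```

>>> play_rows:
  offset:
    - [0,5,0]
    - [0,5,0]
    - [0,5,0]
    - [0,5,0]
    - [0,5,0]
    - [0,5,0]
    - [0,5,0]
    - [0,5,0]
  turn: [0,0,0,0,0,0,0,0]

```text
clock: 12.25
position: [493.2, -59.2, 29.0]
ee_rot: [-0.005, 1.0, 0.026, 0.005]
contact_force: [0.0, -2.2, -1.8]
gripper_width: 60.1
```

```bash
python3 look.py a5; python3 tr.py a5 | grep scene
```

```text
[493.3 -58.8  29. ]
scene 440 rear [444.1 -44.6  55.3]
scene 460 rear [456.1 -54.9  59. ]
scene 480 rear [483.3 -47.3  61.1]
scene 500 rear [502.6 -43.9  48. ]
scene 520 rear [523.4 -72.5  54.9]
scene 535 rear [535.9 -54.9  60.7]
scene x range [430.5 548.1]
```

View pics/a5.png

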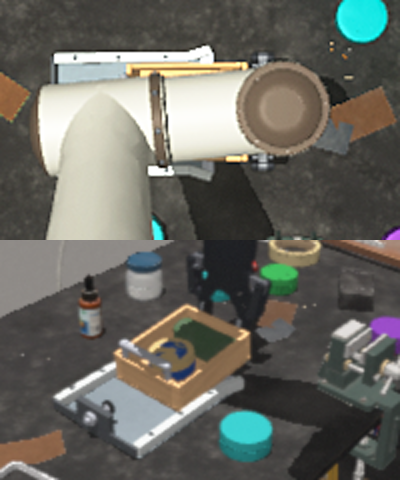

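The tray is mid-way and between the rails, with its contents in place. I'll push on to just short of the sill's inner face.

>>> play_rows:
  offset:
    - [-1,5,-1]
    - [-1,5,-1]
    - [0,5,-1]
    - [0,5,-1]
    - [0,5,0]
    - [0,5,0]
    - [0,5,0]
    - [0,5,0]
    - [0,4,0]
    - [0,3,0]
  turn: [0,0,0,0,0,0,0,0,0,0]

```text
clock: 13.35
position: [489.8, -8.1, 23.6]
ee_rot: [-0.005, 1.0, 0.026, 0.003]
contact_force: [-0.1, -1.8, -1.4]
gripper_width: 59.8
```

```bash
python3 look.py a6; python3 - <<'E'
from h import *
for c in("scene",):
    W=np.load(f"a6_{c}.npz")["W"].reshape(-1,3)
    R=lambda y0,y1,z0,z1:W[(W[:,0]>425)&(W[:,0]<550)&(W[:,1]>y0)&(W[:,1]<y1)&(W[:,2]>z0)&(W[:,2]<z1)]
    for y in range(-10,180,10):
        p=R(y,y+10,25,100);p=p[(p[:,0]<440)|(p[:,0]>530)]
        if len(p):print(y,"wall tops",np.percentile(p[:,2],[50,95]).round(1),len(p))
E
```

```text
[490.2  -7.9  23.8]
-10 wall tops [85.9 98.6] 60
0 wall tops [56.2 91.5] 63
10 wall tops [46.8 57.3] 43
20 wall tops [47.  56.9] 43
30 wall tops [46.5 55.2] 47
40 wall tops [42.9 55.3] 53
50 wall tops [43.1 55.3] 49
60 wall tops [42.8 53.3] 54
70 wall tops [43.1 53.3] 50
80 wall tops [42.5 53.1] 49
90 wall tops [40.2 52.6] 54
100 wall tops [43.1 51.7] 45
110 wall tops [45.4 50.8] 39
120 wall tops [40.1 51. ] 34
130 wall tops [39.2 49.5] 27
140 wall tops [41.9 48.7] 32
150 wall tops [38.6 49.3] 59
```

>>> play_rows:
  offset:
    - [0,3,0]
    - [0,3,0]
    - [0,2,0]
    - [0,2,0]
    - [0,-4,0]
    - [0,-3,0]
    - [0,0,0]
  turn: [0,0,0,0,0,0,0]

```text
clock: 14.15
position: [490.8, -4.2, 24.2]
ee_rot: [-0.005, 1.0, 0.026, 0.004]
contact_force: [0.3, 0.4, -1.0]
gripper_width: 59.6
```

```bash
cat > fl.py <<'E'
import sys
from h import *
W=np.load(f"{sys.argv[1]}_scene.npz")["W"].reshape(-1,3)
for y in range(0,185,10):
    p=W[(W[:,0]>425)&(W[:,0]<550)&(W[:,1]>y)&(W[:,1]<y+10)&(W[:,2]>25)]
    p=p[(p[:,0]<440)|(p[:,0]>530)]
    if len(p):print(y,np.percentile(p[:,2],95).round(1),end="; ")
E
python3 look.py a7; python3 fl.py a7
```

```text
[490.8  -4.1  24.2]
0 127.1; 10 324.8; 20 333.4; 30 338.7; 40 338.9; 50 336.8; 60 333.0; 70 53.5; 80 303.8; 90 300.9; 100 297.8; 110 52.4; 120 50.6; 130 162.1; 140 421.2; 150 408.5; 160 388.1; 170 373.0; 180 373.0;
```

```bash
sed -i 's/(W\[:,2\]>25)/(W[:,2]>25)\&(W[:,2]<62)/' fl.py; python3 fl.py a7
```

```text
0 58.1; 10 57.1; 20 57.0; 30 55.3; 40 55.5; 50 53.9; 60 53.7; 70 53.2; 80 53.8; 90 52.8; 100 51.0; 110 51.8; 120 50.2; 130 49.9; 140 49.2; 150 49.7; 160 49.6;
```

>>> play_rows:
  offset:
    - [0,3,0]
    - [0,3,0]
    - [0,2,0]
    - [0,1,0]
    - [0,1,0]
  turn: [0,0,0,0,0]

```text
clock: 14.75
position: [490.5, 5.9, 24.2]
ee_rot: [-0.005, 1.0, 0.026, 0.004]
contact_force: [0.7, -4.0, 0.5]
gripper_width: 59.7
```

>>> play_rows:
  offset:
    - [0,-2,0]
    - [0,-3,0]
    - [0,0,0]
    - [0,0,0]
  turn: [0,0,0,0]

```text
clock: 15.15
position: [490.9, 1.3, 24.3]
ee_rot: [-0.005, 1.0, 0.026, 0.005]
contact_force: [0.2, -0.0, 0.5]
gripper_width: 59.8
```

```bash
python3 look.py a8; python3 fl.py a8
```

```text
[490.8   1.3  24.2]
0 60.4; 10 47.9; 20 48.9; 30 47.7; 40 48.2; 50 48.6; 60 47.9; 70 48.6; 80 48.9; 90 48.4; 100 49.0; 110 48.0; 120 47.9; 130 47.9; 140 48.2; 150 48.3; 160 48.7;
```

View pics/a8.png

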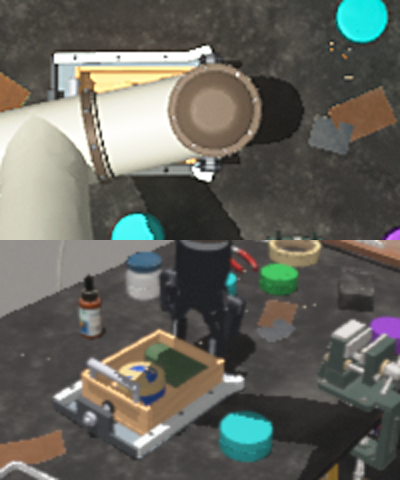

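The tray dropped flat: wall tops read 48 all along and the contents are in place. Now I'll feel for the buffer in 1 mm steps.

>>> play_rows:
  offset:
    - [0,2,0]
    - [0,2,0]
    - [0,1,0]
    - [0,1,0]
    - [0,1,0]
  turn: [0,0,0,0,0]

```text
clock: 15.75
position: [490.6, 8.0, 24.3]
ee_rot: [-0.006, 1.0, 0.026, 0.004]
contact_force: [1.3, -2.7, 0.9]
gripper_width: 59.6
```

>>> play_rows:
  offset:
    - [0,1,0]
    - [0,1,0]
  turn: [0,0]

```text
clock: 15.95
position: [490.5, 9.7, 24.3]
ee_rot: [-0.005, 1.0, 0.025, 0.004]
contact_force: [0.0, -3.7, 0.9]
gripper_width: 59.7
```

>>> play_rows:
  offset:
    - [0,1,0]
    - [0,1,0]
  turn: [0,0]

```text
clock: 16.15
position: [490.3, 10.3, 24.3]
ee_rot: [-0.006, 1.0, 0.024, 0.004]
contact_force: [1.7, -11.2, 0.6]
gripper_width: 60.0
```

Firm contact: 11.2 N against about 3 N of drag. I'll hold it there.

>>> play_rows:
  offset:
    - [0,0.8,0]
  turn: [0]

```text
clock: 16.25
position: [490.4, 10.2, 24.3]
ee_rot: [-0.006, 1.0, 0.024, 0.004]
contact_force: [0.6, -6.6, 0.3]
gripper_width: 59.9
```

>>> play_rows:
  offset:
    - [0,0.6,0]
  turn: [0]

```text
clock: 16.35
position: [490.4, 10.2, 24.3]
ee_rot: [-0.006, 1.0, 0.023, 0.004]
contact_force: [1.4, -6.3, 0.2]
gripper_width: 59.8
```

>>> play_rows:
  offset:
    - [0,1.2,0]
    - [0,1.2,0]
  turn: [0,0]

```text
clock: 16.55
position: [490.3, 10.3, 24.3]
ee_rot: [-0.006, 1.0, 0.022, 0.003]
contact_force: [1.3, -10.1, -0.5]
gripper_width: 59.7
```

>>> play_rows:
  offset:
    - [0,1.2,0]
    - [0,1.2,0]
  turn: [0,0]

```text
clock: 16.75
position: [490.3, 10.2, 24.4]
ee_rot: [-0.005, 1.0, 0.021, 0.003]
contact_force: [1.8, -9.1, -0.6]
gripper_width: 59.4
```

>>> play_rows:
  offset:
    - [0,1.6,0]
    - [0,1.6,0]
    - [0,1.6,0]
  turn: [0,0,0]

```text
clock: 17.05
position: [490.3, 10.2, 24.5]
ee_rot: [-0.005, 1.0, 0.018, 0.002]
contact_force: [1.2, -13.0, 1.0]
gripper_width: 59.4
```

>>> play_rows:
  offset:
    - [0,1.6,0]
    - [0,1.6,0]
    - [0,1.6,0]
  turn: [0,0,0]

```text
clock: 17.35
position: [490.2, 10.2, 24.6]
ee_rot: [-0.005, 1.0, 0.015, 0.002]
contact_force: [2.0, -12.3, -0.1]
gripper_width: 59.9
```

Held at 12–13 N in all for 0.6 s without further travel. Backing off and standing clear.

>>> play_rows:
  offset:
    - [0,-3,0]
    - [0,-8,0]
    - [0,-15,0]
    - [0,-15,5]
    - [0,-20,30]
    - [0,-20,40]
    - [0,-30,35]
    - [0,-30,30]
    - [0,-30,0]
    - [0,-30,0]
    - [0,0,0]
    - [0,0,0]
  turn: [0,0,0,0,0,0,0,0,0,0,0,0]

```text
clock: 18.55
position: [489.9, -196.7, 171.2]
ee_rot: [-0.007, 1.0, 0.017, 0.005]
contact_force: [-0.9, 0.6, 0.5]
gripper_width: 59.9
```

```bash
python3 look.py a9; python3 fl.py a9; python3 - <<'E'
from h import *
for c in("top","scene"):
    W=np.load(f"a9_{c}.npz")["W"].reshape(-1,3)
    P=W[(W[:,0]>424)&(W[:,0]<552)&(W[:,1]>-5)&(W[:,1]<168)&(W[:,2]>36)&(W[:,2]<62)]
    if len(P):print(c,cv2.minAreaRect(P[:,:2].astype(np.float32)),np.percentile(P,[.5,99.5],axis=0).round(1).tolist())
print(arm.read_state()["contact_force"].round(1))
E
```

```text
[ 490.  -196.   171.1]
20 48.7; 30 48.0; 40 48.4; 50 48.6; 60 48.1; 70 49.2; 80 49.4; 90 49.2; 100 47.7; 110 48.1; 120 48.4; 130 48.1; 140 48.8; 150 48.4; 160 48.7; 170 48.8; top ((487.27716064453125, 94.1160659790039), (119.03302764892578, 146.0865936279297), 0.6145197749137878) [[427.3, 21.1, 36.1], [546.9, 166.0, 55.2]]
scene ((485.68621826171875, 93.41085815429688), (149.12803649902344, 123.25234985351562), 89.98204040527344) [[425.1, 20.6, 36.1], [546.3, 167.8, 53.6]]
[ 0.1  0.1 -0.7]
```

View pics/a9.png

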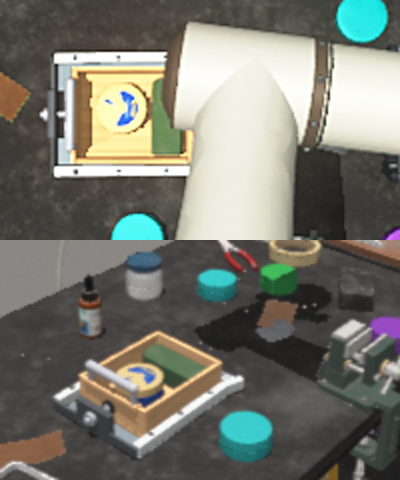

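```bash
python3 -c "
from bench import arm
print(arm.job_done())"
```

```text
the job is handed in; nothing more can be done
None
```

The tray is in the dock, flat behind the sill and up against the buffer, and the job is handed in; the interface reports no verdict.

**What I did:** I gripped the tray by its bar, put the leading end over the sill and set the rear on the bench. I then pushed from behind with spread fingers and eased off once so the rear dropped. I pressed on the buffer, peaking at about 13 N in all (roughly 9 N beyond the drag), then backed off. It finished at about 19 s of the 67 s allowed.

**Last checks:**
- **Flatness:** the wall tops read about 48 mm along the whole length.
- **Position:** the rear edge is about 26 mm past the sill's entry face (the limits are 16.5 to 37 mm). The tray is 1 to 2 mm off the centreline and about 0.01 to 0.02 rad askew.
- **Contents and bystanders:** the bar and the pot are in the tray. The bottle and the jar look unmoved. I did not re-measure them or the charcoal block.
- **Robot:** it stands clear, with contact force near zero.

**What disagreed:** the bar did not pivot in the grip as expected, so while I dragged it the rear edge hung about 13 mm above the bench. That is under the 20 mm limit for carrying. I lowered it until the rear touched the bench with the front about 15 mm up, held it there for the first step, and only then let go.

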